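# Key and seat the garlic roaster's lid

## Robot

A 6-joint arm with a two-finger parallel gripper is mounted at the origin on the work surface. World frame = base frame: x ahead of the robot, y to its left, z up, the work surface at z = 0. Lengths are in m, angles in rad, forces in N, time in s.
With the tool pointing down it reaches from about 0.3 to 0.775 m from the base axis. Payload 14.6 kg.
Tool frame: the origin (TCP) lies at the very end of the fingers, on their centre line; the grasp point (between the pads) lies 19 mm behind it; z points along the fingers, x is the direction in which the jaws open and shut, and the axes are right-handed (so a half turn about z gives the same grasp; the last joint's range is limited). The gripper opens to 94 mm and grips with 3 to 60 N. Pads are 16 mm wide; open, the fingers measure 119 mm over their backs; the gripper's body (75 mm by 177 mm) begins 78 mm behind the grasp point.
Start: joints at [-1.371, 0.3, 1.521, -0, 1.321, -0.067], TCP at [0.145, -0.531, 0.205] pointing down, gripper open.
Joint ranges: [-3.03, 3.03], [-0.79, 2.21], [0.23, 2.52], [-1.04, 4.18], [0, 3.07], [-2.55, 2.55]. Speed limits (rad/s): [2.22, 2.22, 2.57, 3.14, 3.14, 3.14].

## Interface

Orientations are given as [roll, pitch, yaw] about the fixed x, y, z axes, in that order (R = Rz(yaw) Ry(pitch) Rx(roll)).
In Python, from station import ctrl gives the robot as it stands.
- The arm moves only by the shell command python3 -m inch 'ROWS' [FORCE]. ROWS is JSON, one flat list of numbers, 7 for each row, row after row: the shift along the tool's x, y, z in cm, then the turn, a rotation vector about the tool's x, y, z in rad, then the opening, from 0 (shut) to 1 (fully open). In form: [tx, ty, tz, wx, wy, wz, claw, tx, ty, tz, wx, wy, wz, claw, ...]. A call has 1 to 20 rows; each row shifts and turns the commanded pose from where the row before left it, along the tool's axes as they then stand; what a row does not reach is not made up. A row lasts 1/8 s, in which the tool goes at most 62.5 mm and 10.7 degrees, less where a joint would pass 70% of its speed; a pose out of reach is approached as far as the arm can. A call is refused whole if a number of a shift passes 6.25 or a number of a turn 0.188, either way. A call with a gripper value outside its range is refused whole. The fingers move at their own pace and stop on an object; FORCE is the grip in N (left out, the last holds). Time passes only in rows, so rows that do not move let the fingers close. It gives the time, the measured TCP pose, the force and the opening at its end, in the units of the state.
- ctrl.get_obs(): the state, without advancing time (a new reading comes with each control period).
- ctrl.camera(name): name is "scene" or "top" or "wrist"; returns (picture, depth): 400x640x3 uint8, red, green, blue; 400x640 float32, m along the optical axis (not along the pixel's ray), 0 where there is no reading.
- ctrl.camera_params(name): a dict with "vertical_fov" (degrees; the focal length in pixels is half the picture's height over the tangent of half this angle, whatever the lens; pixels are square), "cx", "cy" (the principal point, pixels), "camera_from_world" (4x4, takes a point from world to camera coordinates); the wrist camera has in their place "mount" (4x4, takes a point from camera to tool coordinates, whose origin is the TCP and whose axes are the tool frame's). Camera axes: x right, y down, z forward; pixel columns grow to the right and rows downward; lengths in m; the calibration is good to about 2 mm. A picture is of the moment at which its call begins: read the wrist's pose just before it. camera_params takes no time and is no camera call.
- ctrl.hand_in(): hands the job in, once; it reports no verdict.
Trained networks look in the newest picture that a camera, given by its name, has taken for a name from the list of things; names that differ only in an ending like _2 or _b are one class to them, and where a whole thing is asked for, a point or a joint stands for the part that bears it (a point fixed in the world has none). Each returns a list of dicts, best first, with "score" (0 to 1); they miss things now and then, are a little off and sometimes report something else, mostly with a low value. They report only what shows in the picture. A call takes as long as a camera call.
- ctrl.spot_in(camera, label): "bbox" ([centre column, centre row, width, height] in pixels, round what is visible of it).
- ctrl.place_of(camera, label): "centre" ([column, row] in pixels: a listed point, or the origin of a listed thing).
The state is a dict: "time_s": time; "qpos": joint angles; "joint_vel": joint speeds; "tau": joint torques, N m; "ee_pos": TCP position; "eef_rot": TCP orientation; "force": force on the tool from outside, world axes, zero at the start; "moment": the same for the moment, N m; "grip_width": finger opening in m.
Only numpy, scipy, OpenCV 4.12 (cv2) and the standard library are available. Lean on these libraries where they do the work, as an engineer would, in place of code of your own. Each camera call takes 0.05 s, during which the arm holds its last target. There are 200 camera calls.

## Task

The domed lid of the garlic roaster sits raised because the notch in its rim is not over the steel pin of the dish. Push the lid's lug round with a fingertip until the notch meets the pin, then press the knob down until the lid is fully home, and draw the hand clear. Do not lift the lid, and leave the bowls, the tray and the spatula where they are.

Things in the scene. Friction and masses are not known exactly. Their poses are not given: they have to be found in the camera images.
- lid (a joint): Turn of the lid about its upright axis, rad, counter-clockwise seen from above; 0 (or 2 pi, a full turn) = notch centred on the pin. It starts anywhere from 0.6 to 5.68 and can be turned both ways from -0.5 to 6.78, so the shorter way round is always open. Friction of about 0.08 N m (1.2 N at the lug); it stays where it is left.
- lid_seat (a joint): How far the lid is pressed down, m: 0 raised (start), 0.009 fully home (stop). A gasket holds the raised lid up; about 5 N of downward push moves it, at any place on the lid, and it stays where it is left. Off the notch the flange meets the pin 0.5 mm down and goes no further. It could be pulled up by as much as 30 mm, but must not be.
- knob_top (a point): Centre of the flat top of the lid's round knob (32 mm across, 14 mm high), on the lid's axis; 112 mm above the counter when raised, 103 when home. The plain terracotta lid is a dome 82 mm across at its foot in the middle of a flat flange 8 mm thick, 156 mm across (37 mm of open flange all round). The dome stands 28 mm above the flange top at the middle, 14 mm at 37 mm from the axis.
- lug (a point): Centre of the top of the finger lug, an upright terracotta block, 16 mm along the radius and 14 mm across, at the lid's edge, its centre 70 mm from the axis, directly opposite the notch. It stands 20 mm above the flange. Its top is 90 mm above the counter and the flange top 70 mm, with the lid raised.
- notch (a point): Middle of the notch at flange-top height, 70 mm from the axis. The notch is cut through the flange, 18 mm wide and 28 mm deep, open outwards, its sides parallel to the radius; it turns with the lid.
- pin (a point): Point on the top of the steel pin, 70 mm from the lid's axis and 62 mm above the counter. The pin, 10 mm thick, lies level and radial on the dish rim and does not move; it sticks out 17 mm past the lid's flange, so its outer end shows from above. The white ceramic dish (152 mm across at the rim, 53 mm high) stands fast on the counter.
- pin_end (a point): Centre of the pin's outer end, 95 mm from the lid's axis, 57 mm above the counter.
- bowl_big: Loose steel prep bowl, 124 mm across, 55 mm high; origin at the centre of its underside. To be left alone.
- tray: Loose bamboo tray 220 x 150 mm, 22 mm high; origin at the centre of its underside. To be left alone.
- bowl_small: Loose steel prep bowl, 94 mm across, 42 mm high, standing on the tray; origin at the centre of its underside. To be left alone.
- spatula: Loose black silicone spatula, 270 mm long, lying flat beyond the roaster; its own x runs along it from handle to blade. To be left alone.

How it is judged:
At the end, for the whole second after the job is handed in: The lid is pressed down at least 7.5 of its 9 mm with the notch within 6 mm of the pin's centre line, and is at rest; both bowls, the tray and the spatula are within 20 mm of where they began (value of joint lid_seat above 0.0075 m and horizontal distance between notch and pin below 0.006 m and velocity of joint lid_seat below 0.005 m/s and velocity of joint lid between -0.05 and 0.05 rad/s and distance of each of bowl_big, tray, bowl_small, spatula from where it was at the start of the episode below 0.02 m); the robot touches nothing.
It fails at once if the lid is lifted (value of joint lid_seat below -0.004 m).
It fails at once if the larger bowl is pushed out of its place (more than 20 mm) (distance of bowl_big from where it was at the start of the episode above 0.02 m).
It fails at once if the tray is pushed out of its place (more than 20 mm) (distance of tray from where it was at the start of the episode above 0.02 m).
It fails at once if the smaller bowl is pushed out of its place (more than 20 mm) (distance of bowl_small from where it was at the start of the episode above 0.02 m).
It fails at once if the spatula is pushed out of its place (more than 20 mm) (distance of spatula from where it was at the start of the episode above 0.02 m).
It also fails if it takes over 58 s, if anything falls off the work surface, if the arm or the gripper's body presses on something with over 40 N, if the wrist force passes 120 N, or if a joint passes its speed limit or range.

## Working session

There is one attempt and no reset: what is moved stays moved. The work goes in short steps, Python scripts to look and compute and a shell command to move; the robot and the scene stay as the last step left them, time stands still between calls to the robot, and variables do not carry over. Pictures are saved under pics/ and viewed, about 8 in all and at most 12, crops included, and the job is handed in when it is done.

```bash
mkdir -p pics; ls
cat > h.py <<'E'
import numpy as np, cv2
from station import ctrl
from scipy.spatial.transform import Rotation as R
def T_cw(cam):
    p=ctrl.camera_params(cam)
    if 'camera_from_world' in p: return p,np.linalg.inv(np.array(p['camera_from_world']))
    o=ctrl.get_obs(); T=np.eye(4); T[:3,:3]=R.from_euler('xyz',o['eef_rot']).as_matrix(); T[:3,3]=o['ee_pos']
    return p,T@np.array(p['mount'])
def at_z(cam,px,z):
    p,T=T_cw(cam); f=200/np.tan(np.radians(p['vertical_fov'])/2)
    d=T[:3,:3]@np.array([(px[0]-p['cx'])/f,(px[1]-p['cy'])/f,1.]); o=T[:3,3]
    return o+d*(z-o[2])/d[2]
E
python3 - <<'E'
from h import *
im,d=ctrl.camera('top'); cv2.imwrite('pics/top.png',im[:,:,::-1])
o=ctrl.get_obs(); print(o['time_s'],o['ee_pos'],o['eef_rot'],o['force'])
for l,z in [('knob_top',.112),('lug',.09),('notch',.07),('pin',.062),('pin_end',.057),('bowl_big',0),('tray',0),('bowl_small',.02),('spatula',0.005)]:
    for r in ctrl.place_of('top',l)[:2]: print(l,round(r['score'],2),np.round(r['centre'],1),at_z('top',r['centre'],z).round(4))
E
```

```text
pics
0.05 [ 0.14493991 -0.53028073  0.20488356] [-3.14151607e+00  1.14743578e-03 -1.30396870e+00] [ 0.55562667 -0.84800645 -0.0149439 ]
knob_top 0.72 [320.3 226.9] [0.537  0.0161 0.112 ]
notch 0.61 [297.9 222.2] [0.5543 0.0806 0.07  ]
pin 0.85 [334.5 254.4] [ 0.4619 -0.0231  0.062 ]
pin_end 0.9 [339.2 255.2] [ 0.4596 -0.0366  0.057 ]
pin_end 0.56 [218.4 253.5] [0.4679 0.3093 0.057 ]
bowl_big 0.79 [218.  255.7] [0.4628 0.3231 0.    ]
tray 0.55 [446.8 252.2] [ 0.4665 -0.3587  0.    ]
bowl_small 0.65 [446.2 252.3] [ 0.4657 -0.352   0.02  ]
spatula 0.68 [327.  134.9] [ 0.828  -0.0056  0.005 ]
```

Run:
```python
import cv2
im=cv2.imread('pics/top.png'); c=im[150:330,200:440]; cv2.imwrite('pics/topc.png',cv2.resize(c,None,fx=3.3,fy=3.3,interpolation=cv2.INTER_CUBIC))
```

```text
(no output)
```

View pics/topc.png

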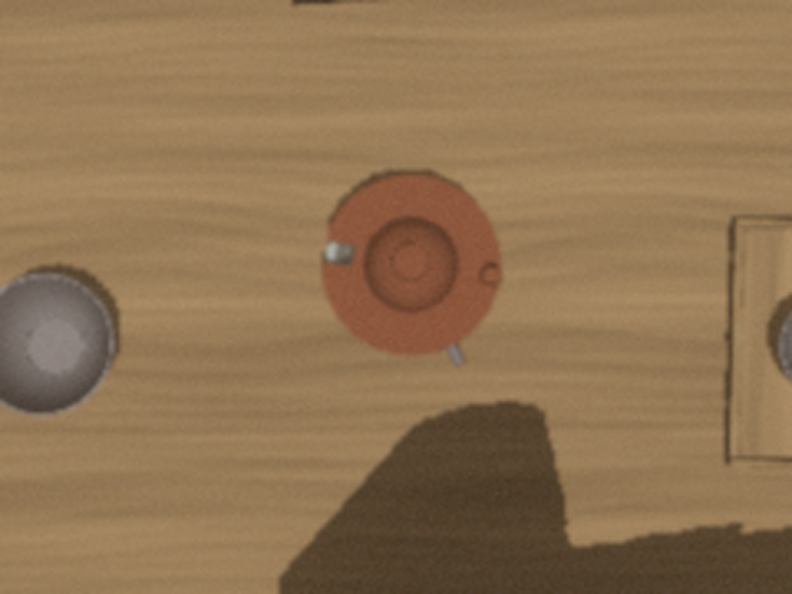

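Run:
```python
from h import *
im,d=ctrl.camera('scene'); cv2.imwrite('pics/scene.png',im[:,:,::-1])
for l,z in [('knob_top',.112),('lug',.09),('notch',.07),('pin',.062),('pin_end',.057)]:
    for r in ctrl.place_of('scene',l)[:2]: print(l,round(r['score'],2),np.round(r['centre'],1),at_z('scene',r['centre'],z).round(4))
```

```text
knob_top 0.71 [326.  176.7] [0.5283 0.0028 0.112 ]
lug 0.84 [299.5 183.5] [ 0.5379 -0.0666  0.09  ]
notch 0.75 [351.  195.9] [0.5459 0.0724 0.07  ]
notch 0.65 [318.8 174.8] [ 0.4528 -0.0261  0.07  ]
pin 0.65 [319.2 180.5] [ 0.4704 -0.0224  0.062 ]
pin_end 0.68 [315.9 174.1] [ 0.4288 -0.0378  0.057 ]
```

View pics/scene.png

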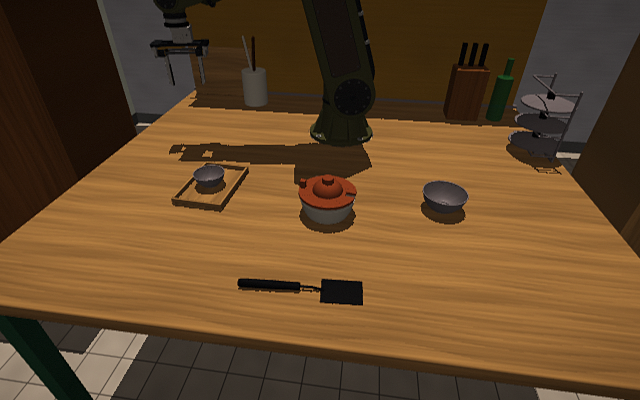

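The top view crop shows the knob at (410,262), the lug at (490,272), the notch at (338,252) and the pin end at (457,353). The scene view agrees. The axis is about (0.529, 0.003), the lug is at about -98° and the pin at about -153°, so the lug must go about 125° counter-clockwise. I'll move to a hover with the gripper shut and take a closer look.

```bash
python3 -m inch '[-2.06,-2.56,0,0,0,0,0,-2.06,-2.56,0,0,0,0,0,-2.06,-2.56,0,0,0,0,0,-2.06,-2.56,0,0,0,0,0,-2.06,-2.56,0,0,0,0,0,-2.06,-2.56,0,0,0,0,0,-2.06,-2.56,0,0,0,0,0,-2.06,-2.56,0,0,0,0,0,-2.06,-2.56,0,0,0,0,0,-2.06,-2.56,0,0,0,0,0,-2.06,-2.56,0,0,0,0,0,-2.06,-2.56,0,0,0,0,0,-2.06,-2.56,0,0,0,0,0,-2.06,-2.56,0,0,0,0,0,-2.06,-2.56,0,0,0,0,0,-2.06,-2.56,0,0,0,0,0,-2.06,-2.56,0,0,0,0,0,-2.06,-2.56,0,0,0,0,0]' 30
cat > look.py <<'E'
from h import *
import sys
im,d=ctrl.camera('wrist'); cv2.imwrite('pics/%s.png'%sys.argv[1],im[:,:,::-1])
dz=float(sys.argv[2]) if len(sys.argv)>2 else 0
o=ctrl.get_obs(); print(o['time_s'],o['ee_pos'].round(4),o['eef_rot'].round(3),o['force'].round(2))
for l,z in [('knob_top',.112),('lug',.09),('notch',.07),('pin',.062),('pin_end',.057)]:
    for r in ctrl.place_of('wrist',l)[:2]: print(l,round(r['score'],2),np.round(r['centre'],1),at_z('wrist',r['centre'],z-(dz if 'pin' not in l else 0)).round(4))
E
python3 look.py w1; python3 -c "
from h import *
print(ctrl.camera_params('wrist'))"
```

```text
time_s: 3.05
ee_pos: [0.4923, -0.0504, 0.2055]
eef_rot: [-3.141, -0.0, -1.304]
force: [0.4, -0.8, -0.0]
grip_width: 0.0004
3.1 [ 0.4937 -0.0481  0.2054] [-3.141e+00  1.000e-03 -1.303e+00] [ 1.17  1.86 -0.85]
knob_top 0.95 [260.7 148.5] [0.5308 0.0125 0.112 ]
knob_top 0.57 [286.8 209.2] [ 0.483  -0.0227  0.112 ]
lug 0.58 [335.7 177.2] [ 0.5193 -0.0614  0.09  ]
notch 0.69 [205.7 116.5] [0.54   0.0758 0.07  ]
pin 0.96 [287.4 208.9] [ 0.4663 -0.0245  0.062 ]
pin_end 0.94 [292.8 226.8] [ 0.4457 -0.0354  0.057 ]
{'vertical_fov': 66.04752203566574, 'cx': 317.0060424282138, 'cy': 204.51560896316903, 'mount': array([[ 9.99997542e-01, -1.74535946e-03, -1.36771872e-03,
        -5.36818660e-05],
       [ 2.05369264e-03,  9.61605425e-01,  2.74428111e-01,
        -7.98956272e-02],
       [ 8.36230040e-04, -2.74430245e-01,  9.61606646e-01,
        -1.79036308e-01],
       [ 0.00000000e+00,  0.00000000e+00,  0.00000000e+00,
         1.00000000e+00]])}
```

View pics/w1.png

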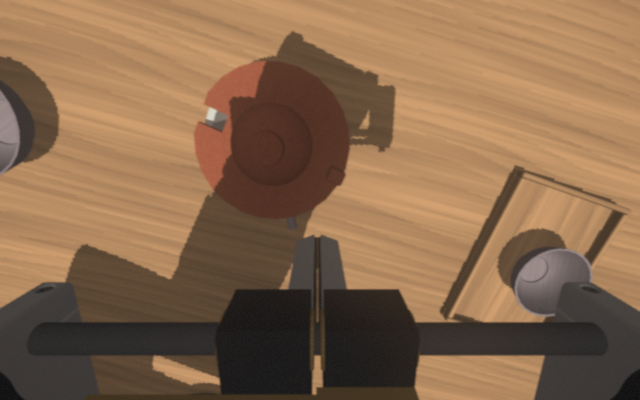

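The wrist view shows the knob at (266,149), the lug at (336,176), the notch at (212,117) and the pin at (292,222). That gives an axis of about (0.5305, 0.006), the lug at -99° and the pin at -153.7°, so the turn is about 124.5° CCW. The fingertip is already over its start spot. I'll yaw it so tool x lies radially, then descend clockwise of the lug.

```bash
python3 -m inch '[0,0,0,0,0,0.172,0,0,0,0,0,0,0.172,0,0,0,0,0,0,0.172,0,0,0,0,0,0,0.172,0,0,0,0,0,0,0.172,0,0,0,1.6,0,0,0,0,0,0,1.6,0,0,0,0,0,0,1.6,0,0,0,0,0,0,1.6,0,0,0,0,0,0,1.6,0,0,0,0,0,0,1.6,0,0,0,0,0,0,1.6,0,0,0,0,0,0,1.6,0,0,0,0,0,0,0,0,0,0,0]'
python3 look.py w2
```

```text
time_s: 5.1
ee_pos: [0.4912, -0.0513, 0.0762]
eef_rot: [3.14, -0.001, -2.164]
force: [-0.0, 0.5, 1.0]
grip_width: 0.0005
5.15 [ 0.4916 -0.0513  0.0771] [ 3.141 -0.    -2.164] [-0.1   0.44  0.78]
knob_top 0.77 [178.6 275.8] [0.5324 0.009  0.112 ]
knob_top 0.44 [299.5 289.2] [ 0.4904 -0.039   0.112 ]
lug 0.79 [303.5 207.9] [ 0.5214 -0.0618  0.09  ]
notch 0.69 [120.  284.7] [0.5424 0.0775 0.07  ]
pin 0.63 [302.2 284.9] [ 0.4687 -0.0227  0.062 ]
```

View pics/w2.png

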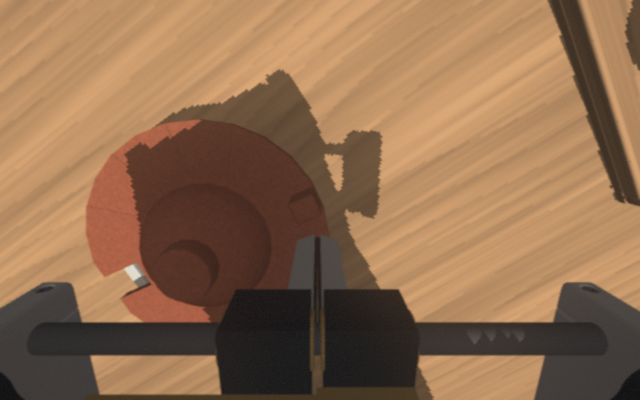

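The finger is on the clockwise side of the lug (lug at 303,205; axis about (0.5315, 0.0075); radius 71 mm; force small). I'll push along the arc, 2.0 rad to begin with.

```bash
python3 -m inch '[-0.04,-0.70,0,0,0,-0.1,0,-0.04,-0.70,0,0,0,-0.1,0,-0.04,-0.70,0,0,0,-0.1,0,-0.04,-0.70,0,0,0,-0.1,0,-0.04,-0.70,0,0,0,-0.1,0,-0.04,-0.70,0,0,0,-0.1,0,-0.04,-0.70,0,0,0,-0.1,0,-0.04,-0.70,0,0,0,-0.1,0,-0.04,-0.70,0,0,0,-0.1,0,-0.04,-0.70,0,0,0,-0.1,0,-0.04,-0.70,0,0,0,-0.1,0,-0.04,-0.70,0,0,0,-0.1,0,-0.04,-0.70,0,0,0,-0.1,0,-0.04,-0.70,0,0,0,-0.1,0,-0.04,-0.70,0,0,0,-0.1,0,-0.04,-0.70,0,0,0,-0.1,0,-0.04,-0.70,0,0,0,-0.1,0,-0.04,-0.70,0,0,0,-0.1,0,-0.04,-0.70,0,0,0,-0.1,0,0,0,0,0,0,0,0]'
python3 look.py w3
```

```text
time_s: 7.9
ee_pos: [0.5985, -0.0105, 0.0777]
eef_rot: [-3.141, -0.0, -0.264]
force: [-0.5, -0.0, -1.1]
grip_width: 0.0004
7.95 [ 0.5984 -0.0107  0.0776] [-3.141 -0.    -0.266] [-0.64 -0.31 -0.07]
knob_top 0.79 [178.2 277.4] [0.5276 0.0077 0.112 ]
lug 0.64 [308.4 226.4] [0.5983 0.0093 0.09  ]
notch 0.79 [113.3 272.3] [0.4604 0.0057 0.07  ]
pin 0.58 [145.7 301.8] [ 0.4657 -0.0248  0.062 ]
pin 0.26 [312.5 229.6] [ 0.5969 -0.0032  0.062 ]
pin_end 0.84 [129.2 315.8] [ 0.4449 -0.035   0.057 ]
pin_end 0.17 [577.  153.7] [7.745e-01 2.000e-04 5.700e-02]
```

View pics/w3.png

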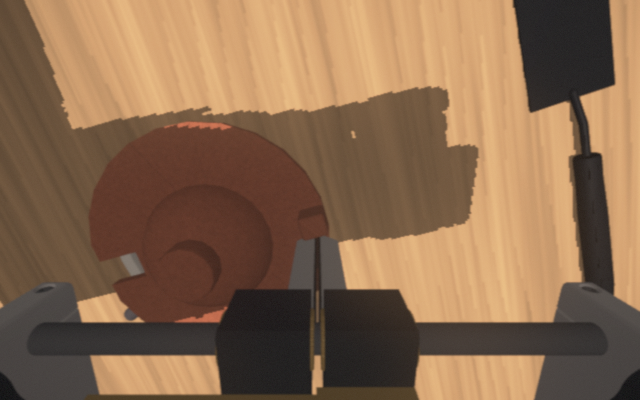

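The notch is now at (131,264) and the pin end at (130,315). The lug is at about 1.5–2° against a target of about 27°, which leaves about 0.44 rad. I'll advance 0.36 rad and look again.

```bash
python3 -m inch '[-0.013,-0.42,0,0,0,-0.06,0,-0.013,-0.42,0,0,0,-0.06,0,-0.013,-0.42,0,0,0,-0.06,0,-0.013,-0.42,0,0,0,-0.06,0,-0.013,-0.42,0,0,0,-0.06,0,-0.013,-0.42,0,0,0,-0.06,0,0,0,0,0,0,0,0]'
python3 look.py w4; python3 -c "
import cv2
c=cv2.imread('pics/w4.png')[100:350,60:360]; cv2.imwrite('pics/w4c.png',cv2.resize(c,None,fx=2.4,fy=2.4))"
```

```text
time_s: 9.07
ee_pos: [0.6004, 0.0142, 0.0774]
eef_rot: [3.142, 0.0, 0.095]
force: [0.1, -0.0, 0.0]
grip_width: 0.0006
9.125 [0.6004 0.0142 0.0775] [-3.142  0.     0.094] [ 0.36 -0.26 -0.32]
knob_top 0.67 [180. 275.] [0.5288 0.0082 0.112 ]
lug 0.86 [312.4 226.8] [0.5957 0.0331 0.09  ]
notch 0.89 [116.2 270.8] [ 0.4677 -0.0175  0.07  ]
pin 0.83 [122.8 273.7] [ 0.4668 -0.0242  0.062 ]
pin_end 0.77 [ 96.4 280.4] [ 0.444  -0.0345  0.057 ]
```

View pics/w4c.png

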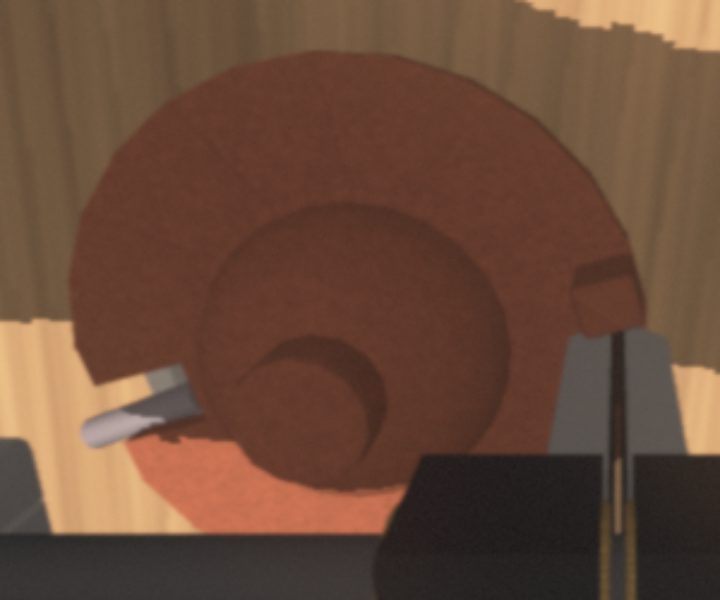

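The pin now shows inside the notch at crop (145,405), still towards the clockwise... lower edge. The gap left is about 5–6 mm, 0.08 rad.

```bash
python3 -m inch '[0,-0.19,0,0,0,-0.027,0,-0.01,-0.19,0,0,0,-0.027,0,-0.01,-0.19,0,0,0,-0.027,0,0,0,0,0,0,0,0]'
python3 look.py w5; python3 -c "
import cv2
c=cv2.imread('pics/w5.png')[100:350,60:360]; cv2.imwrite('pics/w5c.png',cv2.resize(c,None,fx=2.4,fy=2.4))"
```

```text
time_s: 9.88
ee_pos: [0.5996, 0.02, 0.0775]
eef_rot: [-3.142, -0.0, 0.178]
force: [0.4, -0.7, 0.4]
grip_width: 0.0007
9.925 [0.5995 0.02   0.0774] [-3.142  0.     0.177] [ 0.47 -0.68 -0.55]
knob_top 0.78 [180.1 274.7] [0.5287 0.0084 0.112 ]
lug 0.68 [311.9 230.6] [0.5933 0.0362 0.09  ]
notch 0.56 [113.7 269.1] [ 0.4682 -0.0215  0.07  ]
pin 0.87 [115.6 266.7] [ 0.4644 -0.0245  0.062 ]
pin_end 0.91 [ 93.2 271.1] [ 0.4455 -0.0341  0.057 ]
```

View pics/w5c.png

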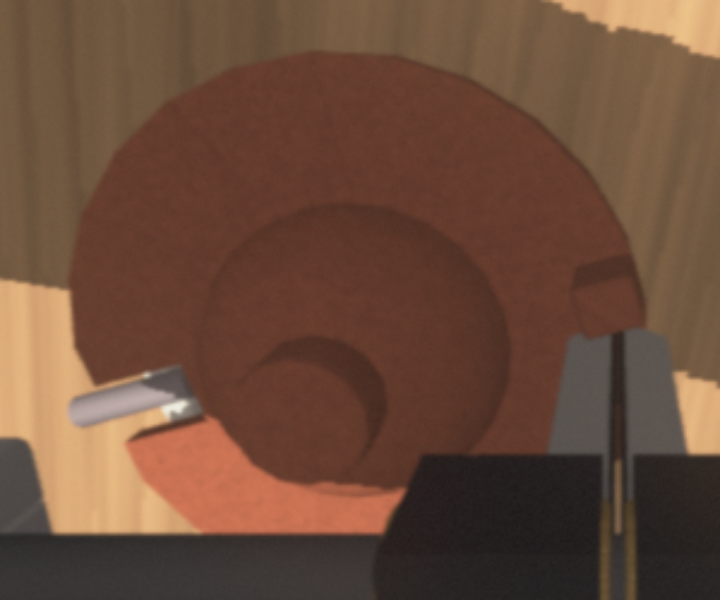

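Allowing for the pin lying lower than the flange, the pin is about 1.3 mm from the notch centre and the networks give about 1.2°. I'll nudge 1 mm more, back off, rise and go over the knob.

```bash
python3 -m inch '[0,-0.1,0,0,0,0,0,0,0,0,0,0,0,0,0,0.3,0,0,0,0,0,0,0.3,0,0,0,0,0,0,0,-2,0,0,0,0,0,0,-2,0,0,0,0,0,0,-2,0,0,0,0,-1.75,-0.13,0,0,0,0,0,-1.75,-0.13,0,0,0,0,0,-1.75,-0.13,0,0,0,0,0,-1.75,-0.12,0,0,0,0,0,0,0,0,0,0,0,0]'
python3 look.py w6; python3 -c "
import cv2
c=cv2.imread('pics/w6.png'); cv2.imwrite('pics/w6c.png',c)"
```

```text
time_s: 11.68
ee_pos: [0.5303, 0.0075, 0.1378]
eef_rot: [-3.142, -0.0, 0.177]
force: [0.9, 0.6, 0.4]
grip_width: 0.0004
11.725 [0.531  0.0075 0.1378] [ 3.142e+00 -1.000e-03  1.770e-01] [-0.03 -0.46  0.96]
knob_top 0.64 [315.7 233.3] [0.5299 0.0079 0.112 ]
lug 0.95 [407.2 197.8] [0.5949 0.0401 0.09  ]
notch 0.66 [239.4 239.2] [ 0.4688 -0.0247  0.07  ]
notch 0.16 [239.9 236.3] [ 0.4689 -0.022   0.07  ]
pin 0.92 [241.7 235.7] [ 0.4688 -0.0247  0.062 ]
pin 0.65 [406.6 199.1] [0.604  0.0333 0.062 ]
```

View pics/w6c.png

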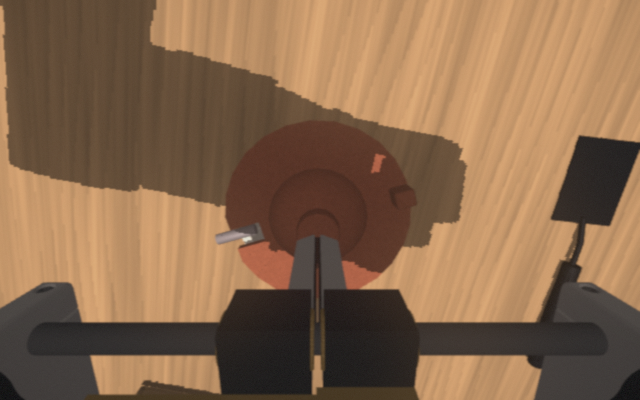

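The fingertip is over the knob (320,225) and the notch and pin now coincide at about (241,236). Pressing down.

```bash
python3 -m inch '[0,0,0.8,0,0,0,0,0,0,0.8,0,0,0,0,0,0,0.6,0,0,0,0,0,0,0.3,0,0,0,0,0,0,0.2,0,0,0,0,0,0,0.2,0,0,0,0,0,0,0.2,0,0,0,0,0,0,0.2,0,0,0,0,0,0,0.2,0,0,0,0,0,0,0,0,0,0,0]'
```

```text
time_s: 13.22
ee_pos: [0.5309, 0.0076, 0.1035]
eef_rot: [3.141, -0.001, 0.177]
force: [-5.3, 0.3, 12.0]
grip_width: 0.0007
```

```bash
python3 -m inch '[0,0,0.1,0,0,0,0,0,0,0.1,0,0,0,0,0,0,0,0,0,0,0]'; python3 -m inch '[0,0,-1,0,0,0,0,0,0,-2,0,0,0,0,0,0,-4,0,0,0,0,0,0,-4,0,0,0,0,-2,2,-1,0,0,0,0,-2,2,0,0,0,0,0,-2,2,0,0,0,0,0,0,0,0,0,0,0,0]'
python3 look.py w7 0.009
python3 - <<'E'
from h import *
im,d=ctrl.camera('top')
for n,z in [('bowl_big',0),('tray',0),('bowl_small',.02),('spatula',.005)]:
    for r in ctrl.place_of('top',n)[:1]: print(n,r['score'],at_z('top',r['centre'],z).round(3))
im,d=ctrl.camera('wrist'); p,T=T_cw('wrist'); f=200/np.tan(np.radians(p['vertical_fov'])/2)
v,u=np.mgrid[:400,:640]; P=np.stack([(u-p['cx'])/f*d,(v-p['cy'])/f*d,d],-1)@T[:3,:3].T+T[:3,3]
r=np.hypot(P[...,0]-.5305,P[...,1]-.0078)
print('flange z',np.median(P[...,2][(r>.046)&(r<.06)&(d>0)&(v<240)]),'knob z',np.median(P[...,2][(r<.012)&(d>0)]), 'n',((r<.012)&(d>0)).sum())
E
```

```text
time_s: 13.6
ee_pos: [0.5315, 0.0076, 0.1032]
eef_rot: [3.141, -0.003, 0.177]
force: [-10.3, 0.4, 28.5]
grip_width: 0.0006
time_s: 14.6
ee_pos: [0.4817, -0.0629, 0.2208]
eef_rot: [3.141, -0.0, 0.175]
force: [-0.9, -0.0, 0.2]
grip_width: 0.0003
14.65 [ 0.4822 -0.0622  0.2207] [ 3.141e+00 -1.000e-03  1.760e-01] [-0.1   0.19  0.14]
knob_top 0.62 [378.3 134.3] [0.5278 0.0116 0.103 ]
lug 0.93 [445.9 115.2] [0.5942 0.0413 0.081 ]
lug 0.62 [381.3 136.8] [0.5358 0.0096 0.081 ]
notch 0.79 [312.5 154.9] [ 0.4703 -0.0228  0.061 ]
notch 0.42 [571.1 190.5] [ 0.7647 -0.0111  0.061 ]
pin 0.61 [310.4 155.2] [ 0.4681 -0.0234  0.062 ]
pin_end 0.88 [290.3 160.4] [ 0.447  -0.0335  0.057 ]
bowl_big 0.63 [0.466 0.333 0.   ]
tray 0.71 [ 0.461 -0.359  0.   ]
bowl_small 0.56 [ 0.464 -0.368  0.02 ]
spatula 0.71 [ 0.461 -0.359  0.005]
flange z 0.06133135583767807 knob z 0.10322206384305244 n 516
```

View pics/w7.png

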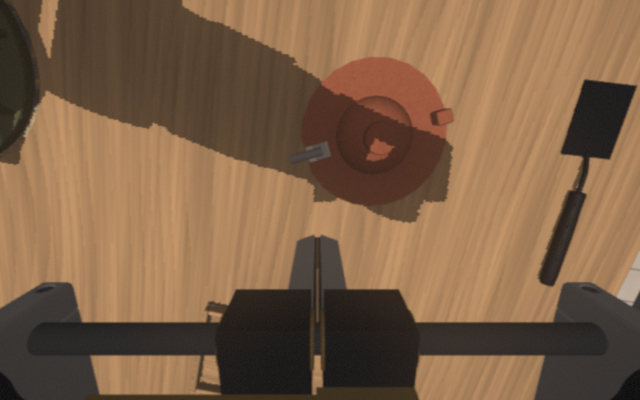

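The lid is home: the depth image puts the flange at 61.3 mm and the knob at 103.2 mm. The pin sits in the notch at (310,155) and the hand is clear.

```bash
python3 -c "
from station import ctrl
print(ctrl.get_obs()['joint_vel'].round(3)); print(ctrl.hand_in())"
```

```text
[-0.003 -0.002  0.001  0.     0.     0.001]
the job is handed in; nothing more can be done
None
```

The lid is fully home with its notch over the pin. I pushed the lug about 125° counter-clockwise with the closed fingertips, pressed the knob down, drew the hand clear and handed the job in at about 15 s.

- **Seating:** the press ended with the fingertip at z = 0.1032 m and 28 N. Depth afterwards put the knob top at 103.2 mm and the flange top at 61.3 mm, which matches the fully home heights of 103 and 61 mm.
- **Notch and pin:** the detected notch and pin were about 2 mm apart, under the 6 mm limit.
- **Hand:** it was about 10 cm above and beside the lid with the wrist force near zero.
- **Bowls, tray and spatula:** no unexpected contact force showed in the readings after each move. In the last top view the big bowl and tray read within about 10 mm of their first detections. The small bowl read 16 mm off, which I put down to detector noise because nothing went near it.
- **Check that failed:** in that same top view the network reported the spatula at the tray's position, a false detection. The wrist picture shows the spatula still lying beyond the roaster, but I did not measure its position again.

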